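# Pack the rocking induction hob with a levelling wedge

## Task

The induction hob rocks because its front left foot has seized short of the worktop. Keep hold of the blue levelling wedge and slide it flat along the worktop, nose first, under that foot until you feel it fit snugly, at about 5 N of push, without forcing it further, bearing down on it or shoving the hob, and let go of it there. Then press down on the hob's top above that foot with about 6 N for a moment to check that it no longer rocks, and leave the wedge in place.

Things in the scene. Friction and masses are not known exactly. Their poses are not given: they have to be found in the camera images.
- hob: compact induction hob, loose, 3.3 to 4.2 kg: steel box 200 x 240 mm (body 18 to 52 mm high, black glass top at 58 mm) on four round feet, pads 24 mm across, centred 75 mm before or behind and 95 mm beside the origin. Origin: centre of the hob at worktop level; +x to its back (away from keys and display), +y to its left, z up. Three feet stand on the worktop.
- hob_corner (a point): point on the glass top, 58 mm up, straight above the centre of the short front left foot: the place to press. That foot hovers 4 to 10 mm above the worktop; how much is not known beforehand and no listed pose shows it. Its soft rubber pad gives 1 mm per 12 N. Unpacked, this corner dips at a press of 2 to 3 N.
- wedge: blue plastic levelling wedge, loose, 60 g, 115 mm long (x), 30 mm wide, lying flat; origin: middle of its underside; +x to the thin nose. Ramp rises 1 mm in 8 from 2 mm at the nose to 12 mm at x -22.5 mm; flat 12 mm thick tail behind it. Pushed under the foot, the push needed grows from its first touch by 1 to 2 N per mm (friction varies), and it stays where it is let go.
- worktop: the fixed stainless steel worktop, its flat top at z = 0; origin on the floor, 820 mm below it. A wedge that lies flat on it slides easily; pressed down, it drags by about 0.6 of the load.
- wedge_nose (a point): middle of the wedge's thin front edge, on its underside, 57.5 mm ahead of the wedge's origin.
- wedge_grip (a point): middle of the wedge's upright grip, 26 mm above its underside and 40 mm behind its origin: a fin 30 mm long (along the wedge), 10 mm thick (across it), from the tail at 12 mm up to 40 mm; pinch it across the wedge from above.

How it is judged (in metres and radians):
On the way, in this order (a step that is already met when the one before it is completed fails the run):
1. the wedge, held in the fingers, is slid under the short foot until the foot bears on it (contact force between the fingers and wedge above 1 N and contact force between wedge and hob above 2 N and angle between wedge's own z axis and vertical below 0.06 rad), for 0.1 s.
2. it is let go of and stays snug (contact force between the fingers and wedge below 0.1 N and contact force between wedge and hob above 2 N), for 0.2 s.
3. the hob's top is pressed within 40 mm of the point above the short foot, with more than 3 N, and does not dip by more than 2.5 mm (contact force between the fingers and hob above 3 N and horizontal distance between the grasp point and hob_corner below 0.04 m and height (world z) of hob_corner above 0.0555 m), for 0.1 s.
At the end, for the whole second after the job is handed in: the wedge lies flat (within 0.06 rad) and let go under the short foot, which bears on it with more than 2 N; the hob stands level (within 0.012 rad), both at rest (contact force between wedge and hob above 2 N and angle between hob's own z axis and vertical below 0.012 rad and angle between wedge's own z axis and vertical below 0.06 rad and linear speed of each of wedge, hob below 0.01 m/s); the robot touches nothing.
It fails at once if the held wedge is forced: more than 11 N between it and the hob (contact force between the fingers and wedge above 0.5 N and contact force between wedge and hob above 11 N).
It fails at once if the held wedge is driven under the foot so hard that it is pressed on the worktop with more than 22 N (contact force between the fingers and wedge above 0.5 N and contact force between wedge and hob above 2 N and contact force between wedge and worktop above 22 N).
It fails at once if the hob's top is pressed with more than 25 N (contact force between the fingers and hob above 25 N).
It fails at once if the hob is shoved more than 15 mm from where it stood (distance of hob from where it was at the start of the episode above 0.015 m).
It also fails if it takes over 54 s, if anything falls off the work surface, if the arm or the gripper's body presses on something with over 40 N, if the wrist force passes 120 N, or if a joint passes its speed limit or range.

## Robot

A 6-joint arm with a two-finger parallel gripper is mounted at the origin on a cart in front of the work surface, level with it; the furniture and walls round the work are solid. World frame = base frame: x ahead of the robot, y to its left, z up, the work surface at z = 0. Lengths are in m, angles in degrees, forces in N, time in s.
With the tool pointing down it reaches from about 0.35 to 0.875 m from the base axis. Payload 4.2 kg.
Tool frame: the origin (TCP) lies on the centre line of the jaws, within the pads' length; the fingertips stand 19 mm ahead of it and the grasp point (between the pads) is the TCP; z points along the fingers, y is the line along which they close (so a half turn about z gives the same grasp; the last joint's range is limited). The gripper opens to 87 mm and grips with 3 to 60 N. Pads are 19 mm wide; open, the fingers measure 117 mm over their backs; the gripper's body (75 mm by 190 mm) begins 51 mm behind the grasp point.
Start: joints at [-50.73, 22.042, 0.453, 0, -68.411, -14.817], TCP at [0.259, -0.569, 0.242] pointing down, gripper open.
Joint ranges: [-179.83, 179.83], [-69.29, 118.12], [-61.27, 80.66], [-181.25, 117.63], [-171.15, -9.14], [-177.46, 177.46]. Speed limits (degrees/s): [159.86, 159.86, 180, 180, 180, 180].

## Interface

Orientations are given as a 3x3 rotation matrix whose columns are the frame's x, y, z axes.
In Python, from station import sense, capture, finish_job, search_frame, masks_of gives the robot as it stands.
- The arm moves only by the tool drive_tool, never from a script. Its argument "rows" is a list of rows, each a list of 7 numbers: the opening in per cent of the stroke, from 0 (shut) to 100 (fully open), then the shift along the world's x, y, z in mm, then the turn, a rotation vector about the world's x, y, z in rad. In form: [[fingers, dx, dy, dz, wx, wy, wz], ...]. A call has 1 to 5 rows; each row shifts and turns the commanded pose from where the row before left it; what a row does not reach is not made up. A row lasts 1/12 s, in which the tool goes at most 41.7 mm and 7.16 degrees, less where a joint would pass 70% of its speed; a pose out of reach is approached as far as the arm can. A call is refused whole if a number of a shift passes 41.7 or a number of a turn 0.125, either way. A call with a gripper value outside its range is refused whole. The fingers move at their own pace and stop on an object; the grip force is fixed at half the most. Time passes only in rows, so rows that do not move let the fingers close. It gives the time, the measured TCP pose, the force, the opening and the grip force at its end, in the units of the state.
- sense(): the state, without advancing time (a new reading comes with each control period).
- capture(name): name is "scene" or "top" or "wrist"; returns a dict with "frame" (480x640x3 uint8, red, green, blue), "z_map" (480x640 float32, m along the optical axis (not along the pixel's ray), 0 where there is no reading), "fx", "fy", "cx", "cy" (pixels), "R" (3x3) and "t" (3): a world point X has camera coordinates R X + t; the wrist camera has in their place "T_tool_cam" (4x4, takes a point from camera to tool coordinates, whose origin is the TCP and whose axes are the flange's). Camera axes: x right, y down, z forward; pixel columns grow to the right and rows downward; lengths in m; the calibration is good to about 2 mm. The wrist camera is an equidistant fisheye: a pixel r from the principal point sees the ray r / f radians off the axis. A picture is of the moment at which its call begins: read the wrist's pose just before it.
- finish_job(): hands the job in; it is judged then, once.
Trained networks look in a picture, given as the dict that the camera call returned (one of the last four; its "shot" number tells which), for a name from the list of things; names that differ only in an ending like _2 or _b are one class to them, and where a whole thing is asked for, a point or a joint stands for the part that bears it (a point fixed in the world has none). Each returns a list of dicts, best first, with "p" (0 to 1); they miss things now and then, are a little off and sometimes report something else, mostly with a low value. They report only what shows in the picture. A call takes as long as a camera call.
- search_frame(label, picture): "xy" ([column, row] in pixels, amid what is visible of it).
- masks_of(label, picture): "region" (480x640 bool, what is visible of it) and "xy" ([column, row] in pixels, amid what is visible of it).
The state is a dict: "time_s": time; "joints": joint angles; "joint_velocities": joint speeds; "effort": joint torques, N m; "tcp_pos": TCP position; "ee_rot": TCP orientation; "wrist_force": force on the tool from outside, world axes, zero at the start; "moment": the same for the moment, N m; "gripper_width": opening from 0.0 (shut) to 1.0 (fully open); "gripper_force": force on a finger pad.
Only numpy, scipy, OpenCV 4.12 (cv2) and the standard library are available. Lean on these libraries where they do the work, as an engineer would, in place of code of your own. Each camera call takes 0.05 s, during which the arm holds its last target. There are 200 camera calls.

## Working session

There is one attempt and no reset: what is moved stays moved. The work goes in short steps, Python scripts to look and compute and a tool call to move; the robot and the scene stay as the last step left them, time stands still between calls to the robot, and variables do not carry over. Pictures are saved under pics/ and viewed, at most 10 in all, crops included, and the job is handed in when it is done.

Besides the shell and the picture viewer there is one more tool, called after ">>>" as a command line: name --pt "numbers of a row" for each row, then --argument value for the rest. drive_tool: Moves the arm, as the interface text tells. Its arguments: {"type":"object","properties":{"rows":{"type":"array"}},"required":["rows"]}

```bash
mkdir -p pics; cat > h.py <<'E'
import numpy as np, cv2
from station import *
def world(c,m):
    v,u=np.nonzero(m&(c['z_map']>0)); z=c['z_map'][v,u]
    P=np.c_[(u-c['cx'])/c['fx']*z,(v-c['cy'])/c['fy']*z,z]
    return (P-c['t'])@c['R']
E
python3 - <<'E'
from h import *
s=sense(); print(s['time_s'],s['tcp_pos'],s['ee_rot'],s['wrist_force'])
ims=[]
for n in ['top','scene']:
    c=capture(n); ims.append(c['frame'])
    for l in ['wedge','hob']:
        for r in masks_of(l,c)[:2]:
            P=world(c,r['region']); print(n,l,r['p'],r['xy'],len(P))
            if len(P)>20:
                print(np.percentile(P,[2,50,98],axis=0).round(3).tolist())
                if l=='hob': Q=P[abs(P[:,2]-.058)<.006]
                else: Q=P[P[:,2]<.06]
                if len(Q)>10: print(len(Q),cv2.minAreaRect(Q[:,:2].astype(np.float32)*1000))
            np.savez(f'{n}_{l}.npz',m=r['region'],P=P)if r is masks_of and 0 else None
    cv2.imwrite(f'pics/{n}.png',c['frame'][:,:,::-1])
E
```

```text
0.0 [ 0.25848799 -0.56839852  0.24044448] [[-9.10375793e-01 -4.13781162e-01 -1.03238407e-03]
 [-4.13782436e-01  9.10373573e-01  2.01328349e-03]
 [ 1.06796396e-04  2.26002695e-03 -9.99997440e-01]] [-1.01797446 -0.21629918  0.19068523]
top wedge 0.61 [242.0, 261.3] 469
[[0.4, 0.26, 0.0], [0.455, 0.276, 0.01], [0.505, 0.298, 0.043]]
469 ((452.5230407714844, 279.1542053222656), (112.79829406738281, 34.1459846496582), 6.4654459953308105)
top hob 0.58 [354.8, 198.4] 6440
[[0.528, -0.134, 0.049], [0.625, -0.019, 0.059], [0.723, 0.096, 0.063]]
6194 ((628.0438232421875, -20.282501220703125), (198.55575561523438, 237.85501098632812), 7.1448750495910645)
scene wedge 0.73 [291.8, 160.2] 551
[[0.393, 0.262, -0.001], [0.418, 0.281, 0.009], [0.5, 0.299, 0.04]]
551 ((450.5053405761719, 271.6776123046875), (115.81006622314453, 51.261714935302734), 6.9437432289123535)
scene hob 0.96 [339.8, 97.7] 3775
[[0.517, -0.132, 0.019], [0.586, 0.017, 0.055], [0.714, 0.108, 0.058]]
2239 ((626.1097412109375, -16.893173217773438), (197.92198181152344, 237.9385528564453), 7.737832546234131)
```

View pics/top.png

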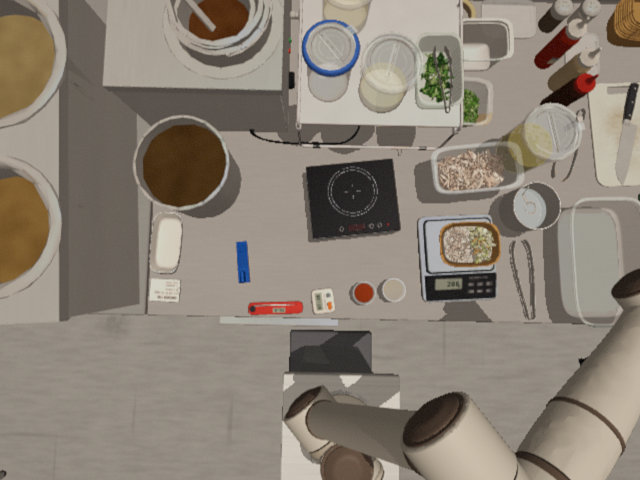

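View pics/scene.png

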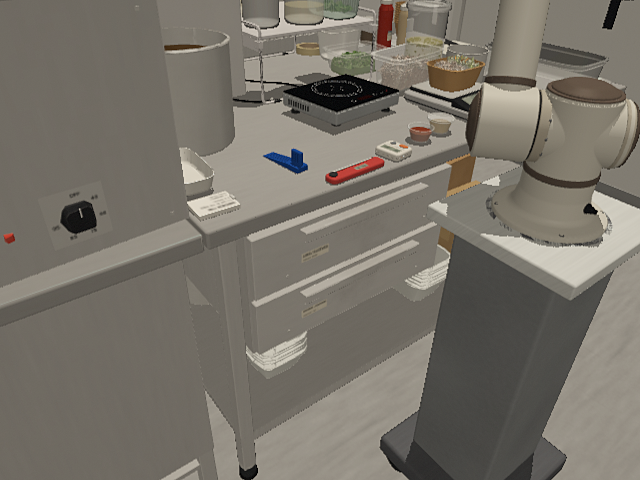

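The top view shows the hob at (353,198), its keys facing the robot, yawed about +7°. The wedge is at (242,262), fin towards the robot and nose towards +x, at a similar yaw. The scene view agrees, with the fin at (298,158). I'll move over the wedge at height.

>>> drive_tool --pt "100 28 30 0 0 0 -0.06" --pt "100 28 30 0 0 0 -0.06" --pt "100 28 30 0 0 0 -0.06" --pt "100 28 30 0 0 0 -0.06" --pt "100 28 30 0 0 0 -0.07"

```text
time_s: 0.72
tcp_pos: [0.3996, -0.4174, 0.2417]
ee_rot: [[-0.994, -0.113, 0.0], [-0.113, 0.994, -0.0], [-0.0, -0.0, -1.0]]
wrist_force: [1.1, 0.6, -0.3]
gripper_width: 0.998
gripper_force: 0.0
```

>>> drive_tool --pt "100 5 41 0 0 0 0" --pt "100 5 41 0 0 0 0" --pt "100 5 41 0 0 0 0" --pt "100 5 41 0 0 0 0" --pt "100 5 41 0 0 0 0"

```text
time_s: 1.13
tcp_pos: [0.4236, -0.212, 0.2417]
ee_rot: [[-0.993, -0.116, 0.0], [-0.116, 0.993, -0.0], [-0.0, -0.0, -1.0]]
wrist_force: [0.5, 0.0, 0.1]
gripper_width: 0.997
gripper_force: 0.0
```

>>> drive_tool --pt "100 0 41 0 0 0 0" --pt "100 0 41 0 0 0 0" --pt "100 0 41 0 0 0 0" --pt "100 0 41 0 0 0 0" --pt "100 0 41 0 0 0 0"

```text
time_s: 1.55
tcp_pos: [0.4232, -0.007, 0.242]
ee_rot: [[-0.993, -0.117, 0.001], [-0.117, 0.993, 0.0], [-0.001, 0.0, -1.0]]
wrist_force: [1.3, 0.3, -0.3]
gripper_width: 0.997
gripper_force: 0.0
```

>>> drive_tool --pt "100 -5 40 -5 0 0 0" --pt "100 -5 40 -5 0 0 0" --pt "100 -5 40 -5 0 0 0" --pt "100 -5 40 -5 0 0 0" --pt "100 -5 40 -5 0 0 0"

```text
time_s: 1.97
tcp_pos: [0.3979, 0.193, 0.2168]
ee_rot: [[-0.993, -0.117, 0.001], [-0.117, 0.993, 0.001], [-0.001, 0.001, -1.0]]
wrist_force: [1.7, 0.3, -0.7]
gripper_width: 1.002
gripper_force: 0.0
```

>>> drive_tool --pt "100 7 40 -10 0 0 0" --pt "100 7 39 -10 0 0 0" --pt "100 0 0 0 0 0 0"

```text
time_s: 2.22
tcp_pos: [0.4135, 0.2754, 0.1947]
ee_rot: [[-0.993, -0.121, 0.0], [-0.121, 0.993, -0.0], [-0.0, -0.0, -1.0]]
wrist_force: [1.0, -0.0, 1.6]
gripper_width: 1.0
gripper_force: 0.0
```

```bash
cat >> h.py <<'E'
def wworld(c,s,m):
    v,u=np.nonzero(m&(c['z_map']>0)); z=c['z_map'][v,u]
    a,b=u-c['cx'],v-c['cy']; r=np.hypot(a,b)+1e-9; th=np.hypot(a/c['fx'],b/c['fy'])
    k=z*np.tan(th)/r
    P=np.c_[a*k,b*k,z,np.ones(len(z))]@c['T_tool_cam'].T
    return P[:,:3]@np.array(s['ee_rot']).T+s['tcp_pos']
E
python3 - <<'E'
from h import *
s=sense(); c=capture('wrist'); print(s['tcp_pos'],c['T_tool_cam'].round(3).tolist())
cv2.imwrite('pics/w1.png',c['frame'][:,:,::-1])
for l in ['wedge','hob']:
  for r in masks_of(l,c)[:1]:
    P=wworld(c,s,r['region']); print(l,r['p'],r['xy'],len(P),np.percentile(P,[2,50,98],axis=0).round(3).tolist())
    if l=='wedge':
        for lo,hi in [(-.01,.016),(.03,.05)]:
            Q=P[(P[:,2]>lo)&(P[:,2]<hi)]; print(len(Q),cv2.minAreaRect(Q[:,:2].astype(np.float32)*1000))
c=capture('top')
for r in masks_of('wedge',c)[:1]:
    print(r['p'],r['xy'])
E
```

```text
[0.41346781 0.27540562 0.19470638] [[-0.0, -0.963, -0.269, 0.075], [1.0, 0.0, -0.001, 0.0], [0.001, -0.269, 0.963, -0.144], [0.0, 0.0, 0.0, 1.0]]
wedge 0.59 [313.8, 260.7] 3560 [[0.394, 0.261, 0.003], [0.444, 0.278, 0.01], [0.505, 0.296, 0.043]]
3100 ((451.12091064453125, 278.63153076171875), (117.22246551513672, 30.96697425842285), 6.558781147003174)
427 ((410.55181884765625, 274.0779724121094), (29.770456314086914, 10.152929306030273), 7.260349750518799)
hob 0.65 [4.9, 296.4] 106 [[0.532, -0.1, 0.026], [0.535, -0.081, 0.036], [0.537, -0.071, 0.05]]
0.57 [242.0, 250.7]
```

View pics/w1.png

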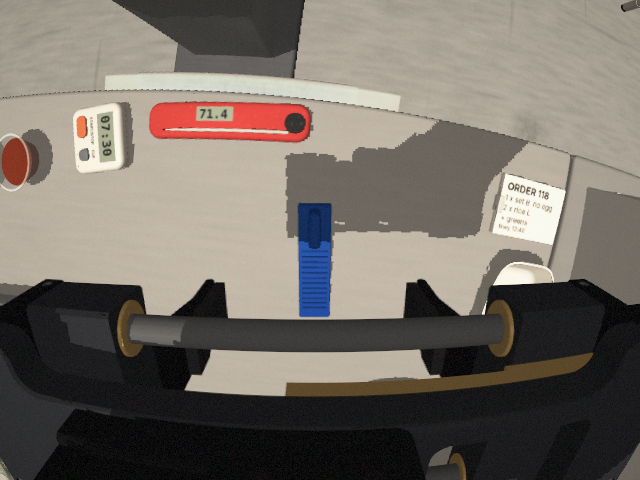

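Wedge at (315,260) with fin at (315,228), aligned with the tool. The tail is 12 mm thick below the fin, so I'll grip with the TCP at z ≈ 36 mm (tips at 17 mm).

>>> drive_tool --pt "100 -1 0 -40 0 0 0" --pt "100 -1 -1 -40 0 0 0" --pt "100 -1 0 -40 0 0 0" --pt "100 0 0 -25 0 0 0" --pt "100 0 0 -14 0 0 0"

```text
time_s: 2.88
tcp_pos: [0.4086, 0.2662, 0.0353]
ee_rot: [[-0.993, -0.114, -0.003], [-0.114, 0.993, -0.003], [0.003, -0.003, -1.0]]
wrist_force: [-0.5, 0.3, 0.0]
gripper_width: 1.002
gripper_force: 0.0
```

>>> drive_tool --pt "100 0 0 0 0 0 0" --pt "0 0 0 0 0 0 0" --pt "0 0 0 0 0 0 0" --pt "0 0 0 0 0 0 0" --pt "0 0 0 0 0 0 0"

```text
time_s: 3.3
tcp_pos: [0.4104, 0.2696, 0.0391]
ee_rot: [[-0.993, -0.116, 0.002], [-0.116, 0.993, 0.003], [-0.002, 0.002, -1.0]]
wrist_force: [-0.7, -1.0, -0.6]
gripper_width: 0.783
gripper_force: 0.0
```

>>> drive_tool --pt "0 0 0 0 0 0 0" --pt "0 0 0 0 0 0 0" --pt "0 0 0 0 0 0 0" --pt "0 0 0 0 0 0 0"

```text
time_s: 3.63
tcp_pos: [0.4097, 0.269, 0.0378]
ee_rot: [[-0.993, -0.117, 0.0], [-0.117, 0.993, 0.0], [-0.0, 0.0, -1.0]]
wrist_force: [-0.2, 0.3, -1.0]
gripper_width: 0.475
gripper_force: 0.0
```

>>> drive_tool --pt "0 0 0 -1 0 0 0" --pt "0 0 0 -1 0 0 0" --pt "0 0 0 0 0 0 0" --pt "0 0 0 0 0 0 0" --pt "0 0 0 0 0 0 0"

```text
time_s: 4.05
tcp_pos: [0.4097, 0.2689, 0.0355]
ee_rot: [[-0.993, -0.117, -0.0], [-0.117, 0.993, -0.0], [0.0, -0.0, -1.0]]
wrist_force: [-0.2, -0.9, 0.1]
gripper_width: 0.114
gripper_force: 30.0
```

>>> drive_tool --pt "0 0 0 0 0 0 0" --pt "0 0 0 0 0 0 0" --pt "0 0 0 0 0 0 0" --pt "0 0 0 0 0 0 0"

```text
time_s: 4.38
tcp_pos: [0.4097, 0.2689, 0.0356]
ee_rot: [[-0.993, -0.116, -0.0], [-0.116, 0.993, -0.0], [0.0, -0.0, -1.0]]
wrist_force: [-0.4, -0.1, -0.7]
gripper_width: 0.115
gripper_force: 30.0
```

```bash
python3 - <<'E'
from h import *
s=sense(); c=capture('wrist'); print(s['tcp_pos'],s['gripper_width'],s['gripper_force'],s['wrist_force'])
T=np.eye(3)
im=c['frame']; cv2.imwrite('pics/w2.png',im[:,:,::-1])
for r in masks_of('wedge',c)[:1]:
    P=wworld(c,s,r['region']);Q=P[P[:,2]<.018];print(r['p'],len(P),cv2.minAreaRect(Q[:,:2].astype(np.float32)*1000),np.percentile(P,[2,98],axis=0))
ok=np.ones((480,640),bool)
for n in ['top','scene']:
    c=capture(n)
    for r in masks_of('hob',c)[:1]:
        P=world(c,r['region']);Q=P[abs(P[:,2]-.058)<.005]
        print(n,cv2.minAreaRect(Q[:,:2].astype(np.float32)*1000),np.linalg.lstsq(np.c_[Q[:,:2]-Q[:,:2].mean(0),np.ones(len(Q))],Q[:,2],rcond=None)[0])
E
```

```text
[0.40970335 0.26891818 0.03557777] 0.1154564760918423 29.99978276900947 [-0.4045298  -0.05408964 -0.66508834]
0.91 2855 ((428.398193359375, 271.7790222167969), (70.22673034667969, 30.88705062866211), 6.936236381530762) [[0.39298665 0.25402477 0.0031054 ]
 [0.46186912 0.2818784  0.0432171 ]]
top ((628.4033203125, -21.0303955078125), (197.41445922851562, 237.10971069335938), 6.791374683380127) [0.00144772 0.00062005 0.05875118]
scene ((624.0313110351562, -35.367156982421875), (192.85028076171875, 197.91769409179688), 5.988190650939941) [0.00169461 0.00146654 0.05616138]
```

View pics/w2.png

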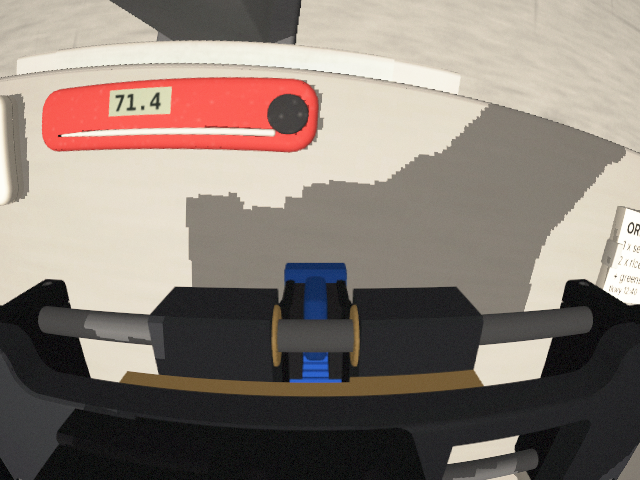

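Gripped: the fin sits between the pads at (315,320), opening 0.115 (10 mm). Now I'll slide it sideways in front of the foot, about 2 mm up to avoid scraping.

>>> drive_tool --pt "0 0 0 2 0 0 0" --pt "0 1 -15 0 0 0 0" --pt "0 1 -30 0 0 0 0" --pt "0 1 -30 0 0 0 0" --pt "0 1 -30 0 0 0 0.004"

```text
time_s: 5.1
tcp_pos: [0.4132, 0.1623, 0.0376]
ee_rot: [[-0.993, -0.121, -0.0], [-0.121, 0.993, -0.0], [0.0, -0.0, -1.0]]
wrist_force: [0.9, -0.2, -0.5]
gripper_width: 0.111
gripper_force: 30.0
```

>>> drive_tool --pt "0 1 -30 0 0 0 0.004" --pt "0 1 -30 0 0 0 0" --pt "0 1 -30 0 0 0 0" --pt "0 1 -24 0 0 0 0" --pt "0 0 0 0 0 0 0"

```text
time_s: 5.52
tcp_pos: [0.4159, 0.046, 0.0374]
ee_rot: [[-0.993, -0.119, -0.003], [-0.119, 0.993, -0.001], [0.003, -0.001, -1.0]]
wrist_force: [-0.8, 0.5, -0.7]
gripper_width: 0.114
gripper_force: 30.0
```

>>> drive_tool --pt "0 0 0 0 0 0 0" --pt "0 0 0 -1 0 0 0" --pt "0 0 0 0 0 0 0" --pt "0 0 0 0 0 0 0"

```text
time_s: 5.85
tcp_pos: [0.4178, 0.0507, 0.0366]
ee_rot: [[-0.992, -0.126, 0.0], [-0.126, 0.992, 0.0], [-0.0, 0.0, -1.0]]
wrist_force: [0.7, 0.7, -0.7]
gripper_width: 0.113
gripper_force: 30.0
```

```bash
python3 - <<'E'
from h import *
s=sense(); print(s['tcp_pos'],s['wrist_force'],s['moment'])
for n in ['top','scene']:
    c=capture(n)
    for l in ['wedge','hob']:
      for r in masks_of(l,c)[:1]:
        P=world(c,r['region']);Q=P[abs(P[:,2]-.058)<.005] if l=='hob' else P[P[:,2]<.02]
        print(n,l,r['p'],len(Q),cv2.minAreaRect(Q[:,:2].astype(np.float32)*1000))
    x,y=(270,150) if n=='top' else (230,50)
    im=c['frame'][y:y+150,x:x+200]
    cv2.imwrite(f'pics/{n}2.png',cv2.resize(im,None,fx=3,fy=3)[:,:,::-1])
E
```

```text
[0.41784538 0.05065665 0.03659221] [ 0.69984828  0.74833203 -0.66267968] [-0.04088444 -0.05438471 -0.02304442]
top wedge 0.48 186 ((493.50372314453125, 58.68635559082031), (49.4800910949707, 30.055391311645508), 8.149914741516113)
top hob 0.65 6021 ((628.504638671875, -20.38134765625), (197.96817016601562, 237.69825744628906), 6.830851078033447)
scene wedge 0.77 349 ((440.1784362792969, 45.92238998413086), (68.44468688964844, 137.05780029296875), 87.1020278930664)
scene hob 0.79 1417 ((626.964599609375, -16.751068115234375), (199.6455078125, 238.53794860839844), 6.73244571685791)
```

View pics/scene2.png

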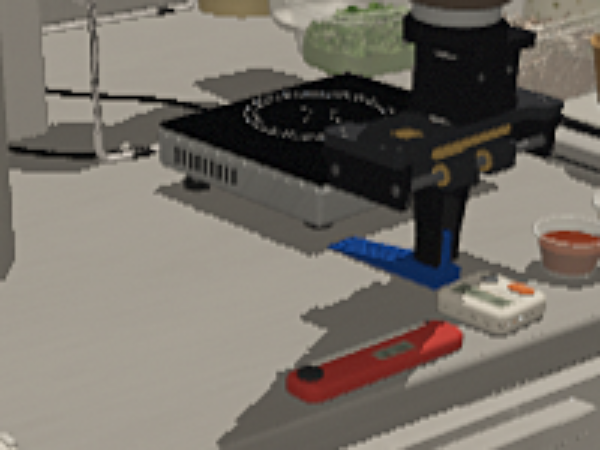

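View pics/top2.png

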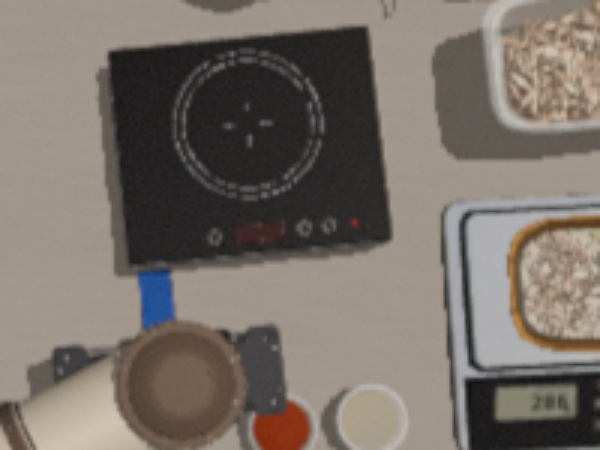

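The wedge nose, at (155,272) in the top crop, lines up with the foot and stops just short of the hob front. I'll lower it 1 mm to flat and advance.

>>> drive_tool --pt "0 4 0.5 -0.8 0 0 0" --pt "0 5 0.6 0 0 0 0" --pt "0 5 0.6 0 0 0 0" --pt "0 5 0.6 0 0 0 0" --pt "0 0 0 0 0 0 0"

```text
time_s: 6.57
tcp_pos: [0.4384, 0.0527, 0.0359]
ee_rot: [[-0.992, -0.124, 0.002], [-0.124, 0.992, 0.001], [-0.002, 0.0, -1.0]]
wrist_force: [0.0, -0.3, -0.3]
gripper_width: 0.11
gripper_force: 30.0
```

>>> drive_tool --pt "0 2 0.25 0 0 0 0" --pt "0 2 0.25 0 0 0 0" --pt "0 0 0 0 0 0 0" --pt "0 0 0 0 0 0 0"

```text
time_s: 6.9
tcp_pos: [0.4407, 0.0527, 0.0358]
ee_rot: [[-0.992, -0.124, -0.0], [-0.124, 0.992, -0.0], [0.0, -0.0, -1.0]]
wrist_force: [0.7, 1.4, -0.9]
gripper_width: 0.112
gripper_force: 30.0
```

>>> drive_tool --pt "0 1 0.12 0 0 0 0" --pt "0 1 0.12 0 0 0 0" --pt "0 0 0 0 0 0 0" --pt "0 0 0 0 0 0 0"

```text
time_s: 7.23
tcp_pos: [0.4427, 0.053, 0.0358]
ee_rot: [[-0.992, -0.124, 0.0], [-0.124, 0.992, 0.0], [-0.0, 0.0, -1.0]]
wrist_force: [-0.3, 0.4, -0.9]
gripper_width: 0.112
gripper_force: 30.0
```

>>> drive_tool --pt "0 1 0.12 0 0 0 0" --pt "0 1 0.12 0 0 0 0" --pt "0 0 0 0 0 0 0" --pt "0 0 0 0 0 0 0"

```text
time_s: 7.57
tcp_pos: [0.4448, 0.0533, 0.0358]
ee_rot: [[-0.992, -0.124, 0.0], [-0.124, 0.992, 0.0], [-0.0, 0.0, -1.0]]
wrist_force: [0.1, 0.4, -0.1]
gripper_width: 0.112
gripper_force: 30.0
```

>>> drive_tool --pt "0 1 0.12 0 0 0 0" --pt "0 1 0.12 0 0 0 0" --pt "0 0 0 0 0 0 0" --pt "0 0 0 0 0 0 0"

```text
time_s: 7.9
tcp_pos: [0.4468, 0.0535, 0.0358]
ee_rot: [[-0.992, -0.124, -0.0], [-0.124, 0.992, 0.0], [-0.0, 0.0, -1.0]]
wrist_force: [-0.1, 0.8, -0.8]
gripper_width: 0.113
gripper_force: 30.0
```

>>> drive_tool --pt "0 1 0.12 0 0 0 0" --pt "0 1 0.12 0 0 0 0" --pt "0 0 0 0 0 0 0" --pt "0 0 0 0 0 0 0"

```text
time_s: 8.23
tcp_pos: [0.4488, 0.0537, 0.0358]
ee_rot: [[-0.992, -0.124, -0.0], [-0.124, 0.992, -0.0], [0.0, -0.0, -1.0]]
wrist_force: [0.4, 0.3, -1.3]
gripper_width: 0.115
gripper_force: 30.0
```

>>> drive_tool --pt "0 1 0.12 -0.3 0 0 0" --pt "0 1 0.12 0 0 0 0" --pt "0 0 0 0 0 0 0" --pt "0 0 0 0 0 0 0"

```text
time_s: 8.57
tcp_pos: [0.4508, 0.054, 0.0355]
ee_rot: [[-0.992, -0.124, 0.0], [-0.124, 0.992, 0.0], [-0.0, 0.0, -1.0]]
wrist_force: [0.8, -0.8, 0.3]
gripper_width: 0.113
gripper_force: 30.0
```

>>> drive_tool --pt "0 1 0.12 0 0 0 0" --pt "0 1 0.12 0 0 0 0" --pt "0 0 0 0 0 0 0" --pt "0 0 0 0 0 0 0"

```text
time_s: 8.9
tcp_pos: [0.4528, 0.0542, 0.0355]
ee_rot: [[-0.992, -0.124, 0.0], [-0.124, 0.992, 0.0], [-0.0, 0.0, -1.0]]
wrist_force: [-1.3, -0.3, -0.5]
gripper_width: 0.112
gripper_force: 30.0
```

>>> drive_tool --pt "0 1 0.12 0 0 0 0" --pt "0 1 0.12 0 0 0 0" --pt "0 0 0 0 0 0 0" --pt "0 0 0 0 0 0 0"

```text
time_s: 9.23
tcp_pos: [0.4548, 0.0544, 0.0355]
ee_rot: [[-0.992, -0.124, 0.0], [-0.124, 0.992, 0.0], [-0.0, 0.0, -1.0]]
wrist_force: [-0.4, 0.1, -1.2]
gripper_width: 0.115
gripper_force: 30.0
```

>>> drive_tool --pt "0 1 0.12 0 0 0 0" --pt "0 1 0.12 0 0 0 0" --pt "0 0 0 0 0 0 0" --pt "0 0 0 0 0 0 0"

```text
time_s: 9.57
tcp_pos: [0.4568, 0.0547, 0.0355]
ee_rot: [[-0.992, -0.124, 0.0], [-0.124, 0.992, 0.0], [-0.0, 0.0, -1.0]]
wrist_force: [0.2, -0.4, -0.4]
gripper_width: 0.112
gripper_force: 30.0
```

>>> drive_tool --pt "0 1 0.12 0 0 0 0" --pt "0 1 0.12 0 0 0 0" --pt "0 0 0 0 0 0 0" --pt "0 0 0 0 0 0 0"

```text
time_s: 9.9
tcp_pos: [0.4588, 0.0549, 0.0355]
ee_rot: [[-0.992, -0.124, 0.0], [-0.124, 0.992, 0.0], [-0.0, 0.0, -1.0]]
wrist_force: [0.2, 0.3, -0.4]
gripper_width: 0.112
gripper_force: 30.0
```

>>> drive_tool --pt "0 1 0.12 0 0 0 0" --pt "0 1 0.12 0 0 0 0" --pt "0 0 0 0 0 0 0" --pt "0 0 0 0 0 0 0"

```text
time_s: 10.23
tcp_pos: [0.4608, 0.0552, 0.0355]
ee_rot: [[-0.992, -0.124, 0.0], [-0.124, 0.992, 0.0], [-0.0, 0.0, -1.0]]
wrist_force: [-0.6, -0.6, -0.3]
gripper_width: 0.115
gripper_force: 30.0
```

>>> drive_tool --pt "0 1 0.12 0 0 0 0" --pt "0 1 0.12 0 0 0 0" --pt "0 0 0 0 0 0 0" --pt "0 0 0 0 0 0 0"

```text
time_s: 10.57
tcp_pos: [0.4628, 0.0554, 0.0355]
ee_rot: [[-0.992, -0.124, -0.0], [-0.124, 0.992, -0.0], [0.0, -0.0, -1.0]]
wrist_force: [-0.1, 0.4, -0.9]
gripper_width: 0.11
gripper_force: 30.0
```

>>> drive_tool --pt "0 1 0.12 0 0 0 0" --pt "0 1 0.12 0 0 0 0" --pt "0 0 0 0 0 0 0" --pt "0 0 0 0 0 0 0"

```text
time_s: 10.9
tcp_pos: [0.4648, 0.0556, 0.0355]
ee_rot: [[-0.992, -0.124, 0.0], [-0.124, 0.992, 0.0], [-0.0, 0.0, -1.0]]
wrist_force: [-0.0, 0.2, -0.8]
gripper_width: 0.114
gripper_force: 30.0
```

>>> drive_tool --pt "0 1 0.12 0 0 0 0" --pt "0 1 0.12 0 0 0 0" --pt "0 0 0 0 0 0 0" --pt "0 0 0 0 0 0 0"

```text
time_s: 11.23
tcp_pos: [0.4668, 0.0559, 0.0355]
ee_rot: [[-0.992, -0.124, 0.0], [-0.124, 0.992, 0.0], [-0.0, 0.0, -1.0]]
wrist_force: [-0.1, -0.2, -1.4]
gripper_width: 0.109
gripper_force: 30.0
```

>>> drive_tool --pt "0 1 0.12 0 0 0 0" --pt "0 1 0.12 0 0 0 0" --pt "0 0 0 0 0 0 0" --pt "0 0 0 0 0 0 0"

```text
time_s: 11.57
tcp_pos: [0.4688, 0.0561, 0.0355]
ee_rot: [[-0.992, -0.124, 0.0], [-0.124, 0.992, 0.0], [-0.0, 0.0, -1.0]]
wrist_force: [-0.3, -0.0, -0.5]
gripper_width: 0.115
gripper_force: 30.0
```

>>> drive_tool --pt "0 1 0.12 0 0 0 0" --pt "0 1 0.12 0 0 0 0" --pt "0 0 0 0 0 0 0" --pt "0 0 0 0 0 0 0"

```text
time_s: 11.9
tcp_pos: [0.4708, 0.0564, 0.0355]
ee_rot: [[-0.992, -0.124, 0.0], [-0.124, 0.992, 0.0], [-0.0, 0.0, -1.0]]
wrist_force: [0.2, 0.3, -1.0]
gripper_width: 0.111
gripper_force: 30.0
```

>>> drive_tool --pt "0 1 0.12 0 0 0 0" --pt "0 1 0.12 0 0 0 0" --pt "0 0 0 0 0 0 0" --pt "0 0 0 0 0 0 0"

```text
time_s: 12.23
tcp_pos: [0.4728, 0.0566, 0.0355]
ee_rot: [[-0.992, -0.124, 0.0], [-0.124, 0.992, 0.0], [-0.0, 0.0, -1.0]]
wrist_force: [0.3, -0.4, -0.4]
gripper_width: 0.111
gripper_force: 30.0
```

>>> drive_tool --pt "0 1 0.12 0 0 0 0" --pt "0 1 0.12 0 0 0 0" --pt "0 0 0 0 0 0 0" --pt "0 0 0 0 0 0 0"

```text
time_s: 12.57
tcp_pos: [0.4748, 0.0569, 0.0355]
ee_rot: [[-0.992, -0.124, 0.0], [-0.124, 0.992, 0.0], [-0.0, 0.0, -1.0]]
wrist_force: [-0.1, -0.5, -1.1]
gripper_width: 0.113
gripper_force: 30.0
```

>>> drive_tool --pt "0 1 0.12 0 0 0 0" --pt "0 1 0.12 0 0 0 0" --pt "0 0 0 0 0 0 0" --pt "0 0 0 0 0 0 0"

```text
time_s: 12.9
tcp_pos: [0.4768, 0.0571, 0.0355]
ee_rot: [[-0.992, -0.124, 0.0], [-0.124, 0.992, 0.0], [-0.0, 0.0, -1.0]]
wrist_force: [-0.8, 0.3, 0.3]
gripper_width: 0.115
gripper_force: 30.0
```

>>> drive_tool --pt "0 1 0.12 0 0 0 0" --pt "0 1 0.12 0 0 0 0" --pt "0 0 0 0 0 0 0" --pt "0 0 0 0 0 0 0"

```text
time_s: 13.23
tcp_pos: [0.4788, 0.0573, 0.0355]
ee_rot: [[-0.992, -0.124, 0.0], [-0.124, 0.992, 0.0], [-0.0, 0.0, -1.0]]
wrist_force: [-0.8, 0.4, -0.7]
gripper_width: 0.112
gripper_force: 30.0
```

>>> drive_tool --pt "0 1 0.12 0 0 0 0" --pt "0 1 0.12 0 0 0 0" --pt "0 0 0 0 0 0 0" --pt "0 0 0 0 0 0 0"

```text
time_s: 13.57
tcp_pos: [0.4808, 0.0576, 0.0355]
ee_rot: [[-0.992, -0.124, 0.0], [-0.124, 0.992, 0.0], [-0.0, 0.0, -1.0]]
wrist_force: [0.3, 0.6, -0.7]
gripper_width: 0.112
gripper_force: 30.0
```

>>> drive_tool --pt "0 1 0.12 0 0 0 0" --pt "0 1 0.12 0 0 0 0" --pt "0 0 0 0 0 0 0" --pt "0 0 0 0 0 0 0"

```text
time_s: 13.9
tcp_pos: [0.4828, 0.0578, 0.0355]
ee_rot: [[-0.992, -0.124, -0.0], [-0.124, 0.992, 0.0], [0.0, 0.0, -1.0]]
wrist_force: [-0.2, 0.2, -1.0]
gripper_width: 0.113
gripper_force: 30.0
```

>>> drive_tool --pt "0 1 0.12 0 0 0 0" --pt "0 1 0.12 0 0 0 0" --pt "0 0 0 0 0 0 0" --pt "0 0 0 0 0 0 0"

```text
time_s: 14.23
tcp_pos: [0.4848, 0.058, 0.0355]
ee_rot: [[-0.992, -0.124, 0.0], [-0.124, 0.992, 0.0], [-0.0, 0.0, -1.0]]
wrist_force: [-0.2, 0.7, 0.5]
gripper_width: 0.114
gripper_force: 30.0
```

>>> drive_tool --pt "0 1 0.12 0 0 0 0" --pt "0 1 0.12 0 0 0 0" --pt "0 0 0 0 0 0 0" --pt "0 0 0 0 0 0 0"

```text
time_s: 14.57
tcp_pos: [0.4868, 0.0583, 0.0355]
ee_rot: [[-0.992, -0.124, 0.0], [-0.124, 0.992, 0.0], [-0.0, 0.0, -1.0]]
wrist_force: [0.4, 0.8, -1.1]
gripper_width: 0.109
gripper_force: 30.0
```

>>> drive_tool --pt "0 1 0.12 0 0 0 0" --pt "0 1 0.12 0 0 0 0" --pt "0 0 0 0 0 0 0" --pt "0 0 0 0 0 0 0"

```text
time_s: 14.9
tcp_pos: [0.4888, 0.0585, 0.0355]
ee_rot: [[-0.992, -0.124, -0.0], [-0.124, 0.992, 0.0], [0.0, 0.0, -1.0]]
wrist_force: [-0.3, -0.0, -0.9]
gripper_width: 0.11
gripper_force: 30.0
```

```bash
python3 - <<'E'
from h import *
for n in ['top','scene']:
    c=capture(n)
    for l in ['wedge','hob']:
      for r in masks_of(l,c)[:1]:
        P=world(c,r['region']);Q=P[abs(P[:,2]-.058)<.005] if l=='hob' else P[P[:,2]<.02]
        if len(Q):print(n,l,r['p'],len(Q),cv2.minAreaRect(Q[:,:2].astype(np.float32)*1000))
F=[]
im=c['frame'][70:160,270:390]
cv2.imwrite('pics/scene3.png',cv2.resize(im,None,fx=6,fy=6,interpolation=cv2.INTER_CUBIC)[:,:,::-1])
E
```

```text
top wedge 0.62 3 ((661.5372924804688, -22.813079833984375), (3.52587890625, 263.5561218261719), 25.146968841552734)
top hob 0.57 5563 ((628.6660766601562, -20.5848388671875), (197.3857421875, 236.97007751464844), 6.967253684997559)
scene wedge 0.54 253 ((528.3095092773438, 65.87138366699219), (114.264404296875, 34.74518966674805), 8.637545585632324)
scene hob 0.57 544 ((617.9796142578125, -6.388763427734375), (237.6024169921875, 233.4686737060547), 15.950660705566406)
```

View pics/scene3.png

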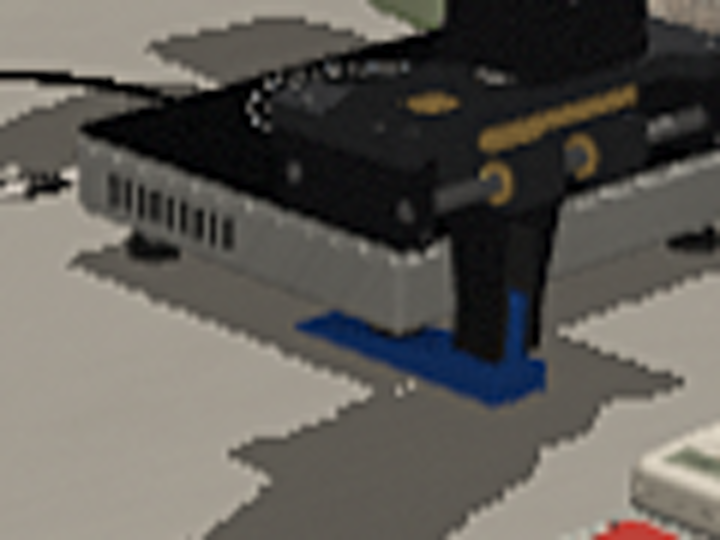

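The crop shows the wedge under the front left foot (400,330), with the fin and fingers still clear of the hob front. I'll continue in small steps.

>>> drive_tool --pt "0 1 0.12 0 0 0 0" --pt "0 0.5 0.06 0 0 0 0" --pt "0 0 0 0 0 0 0" --pt "0 0 0 0 0 0 0"

```text
time_s: 15.53
tcp_pos: [0.4903, 0.0587, 0.0355]
ee_rot: [[-0.992, -0.124, 0.0], [-0.124, 0.992, 0.0], [-0.0, 0.0, -1.0]]
wrist_force: [-0.0, 0.2, -1.2]
gripper_width: 0.115
gripper_force: 30.0
```

>>> drive_tool --pt "0 1 0.12 0 0 0 0" --pt "0 0.5 0.06 0 0 0 0" --pt "0 0 0 0 0 0 0" --pt "0 0 0 0 0 0 0"

```text
time_s: 15.87
tcp_pos: [0.4918, 0.0589, 0.0355]
ee_rot: [[-0.992, -0.124, -0.0], [-0.124, 0.992, 0.0], [0.0, 0.0, -1.0]]
wrist_force: [-0.2, 0.3, -0.2]
gripper_width: 0.114
gripper_force: 30.0
```

>>> drive_tool --pt "0 0.5 0.06 0 0 0 0" --pt "0 0.5 0.06 0 0 0 0" --pt "0 0 0 0 0 0 0" --pt "0 0 0 0 0 0 0"

```text
time_s: 16.2
tcp_pos: [0.4927, 0.059, 0.0355]
ee_rot: [[-0.992, -0.124, -0.0], [-0.124, 0.992, 0.0], [0.0, 0.0, -1.0]]
wrist_force: [-0.2, 0.1, -0.9]
gripper_width: 0.112
gripper_force: 30.0
```

>>> drive_tool --pt "0 0.5 0.06 0 0 0 0" --pt "0 0.5 0.06 0 0 0 0" --pt "0 0 0 0 0 0 0" --pt "0 0 0 0 0 0 0"

```text
time_s: 16.53
tcp_pos: [0.4937, 0.0591, 0.0355]
ee_rot: [[-0.992, -0.124, -0.0], [-0.124, 0.992, -0.0], [0.0, -0.0, -1.0]]
wrist_force: [0.6, -0.4, -1.1]
gripper_width: 0.114
gripper_force: 30.0
```

>>> drive_tool --pt "0 0.5 0.06 0 0 0 0" --pt "0 0.5 0.06 0 0 0 0" --pt "0 0 0 0 0 0 0" --pt "0 0 0 0 0 0 0"

```text
time_s: 16.87
tcp_pos: [0.4945, 0.0591, 0.0354]
ee_rot: [[-0.992, -0.124, -0.001], [-0.124, 0.992, -0.0], [0.001, -0.0, -1.0]]
wrist_force: [-1.5, 0.1, 0.3]
gripper_width: 0.109
gripper_force: 30.0
```

Contact seems to be starting (position lag, −1.5 N). I'll continue at 1 mm and below.

>>> drive_tool --pt "0 0.5 0.06 0 0 0 0" --pt "0 0.5 0.06 0 0 0 0" --pt "0 0 0 0 0 0 0" --pt "0 0 0 0 0 0 0"

```text
time_s: 17.2
tcp_pos: [0.4952, 0.0591, 0.0354]
ee_rot: [[-0.992, -0.124, -0.001], [-0.124, 0.992, -0.0], [0.001, -0.0, -1.0]]
wrist_force: [-2.5, -1.4, 1.3]
gripper_width: 0.112
gripper_force: 30.0
```

>>> drive_tool --pt "0 0.5 0.06 0 0 0 0" --pt "0 0 0 0 0 0 0" --pt "0 0 0 0 0 0 0" --pt "0 0 0 0 0 0 0"

```text
time_s: 17.53
tcp_pos: [0.4957, 0.0592, 0.0354]
ee_rot: [[-0.992, -0.124, -0.001], [-0.124, 0.992, -0.0], [0.001, -0.0, -1.0]]
wrist_force: [-3.5, -0.3, 1.5]
gripper_width: 0.114
gripper_force: 30.0
```

>>> drive_tool --pt "0 0.6 0.07 0 0 0 0" --pt "0 0 0 0 0 0 0" --pt "0 0 0 0 0 0 0" --pt "0 0 0 0 0 0 0"

```text
time_s: 17.87
tcp_pos: [0.4963, 0.0592, 0.0354]
ee_rot: [[-0.992, -0.124, -0.001], [-0.124, 0.992, -0.0], [0.001, -0.0, -1.0]]
wrist_force: [-4.6, -1.2, 2.8]
gripper_width: 0.112
gripper_force: 30.0
```

>>> drive_tool --pt "0 0.5 0.06 0 0 0 0" --pt "0 0 0 0 0 0 0" --pt "0 0 0 0 0 0 0" --pt "0 0 0 0 0 0 0"

```text
time_s: 18.2
tcp_pos: [0.4966, 0.0592, 0.0354]
ee_rot: [[-0.992, -0.124, -0.002], [-0.124, 0.992, -0.001], [0.002, -0.0, -1.0]]
wrist_force: [-4.9, -1.4, 3.5]
gripper_width: 0.111
gripper_force: 30.0
```

>>> drive_tool --pt "0 0 0 0.3 0 0 0" --pt "0 0 0 0 0 0 0" --pt "0 0 0 0 0 0 0"

```text
time_s: 18.45
tcp_pos: [0.4969, 0.0593, 0.0354]
ee_rot: [[-0.992, -0.124, -0.001], [-0.124, 0.992, -0.0], [0.001, -0.0, -1.0]]
wrist_force: [-5.0, 0.1, 0.0]
gripper_width: 0.106
gripper_force: 30.0
```

>>> drive_tool --pt "0 0 0 0 0 0 0" --pt "0 0 0 0 0 0 0"

```text
time_s: 18.62
tcp_pos: [0.4969, 0.0593, 0.0355]
ee_rot: [[-0.992, -0.124, -0.001], [-0.124, 0.992, -0.0], [0.001, -0.0, -1.0]]
wrist_force: [-5.0, -0.4, -1.5]
gripper_width: 0.11
gripper_force: 30.0
```

Push is 5 N with no bearing down, so I'll let go.

>>> drive_tool --pt "60 0 0 0 0 0 0" --pt "60 0 0 0 0 0 0" --pt "60 0 0 0 0 0 0" --pt "60 0 0 0 0 0 0" --pt "60 0 0 0 0 0 0"

```text
time_s: 19.03
tcp_pos: [0.4983, 0.06, 0.0362]
ee_rot: [[-0.992, -0.125, 0.002], [-0.125, 0.992, 0.001], [-0.002, 0.001, -1.0]]
wrist_force: [0.1, 0.8, 0.4]
gripper_width: 0.405
gripper_force: 0.0
```

>>> drive_tool --pt "60 0 0 0 0 0 0" --pt "60 0 0 0 0 0 0" --pt "60 0 0 20 0 0 0" --pt "60 0 0 30 0 0 0" --pt "60 0 0 30 0 0 0"

```text
time_s: 19.45
tcp_pos: [0.4967, 0.0592, 0.116]
ee_rot: [[-0.992, -0.125, -0.002], [-0.125, 0.992, -0.001], [0.003, -0.001, -1.0]]
wrist_force: [0.8, 0.1, -0.2]
gripper_width: 0.595
gripper_force: 0.0
```

>>> drive_tool --pt "0 22 3 4 0 0 0" --pt "0 22 3 0 0 0 0" --pt "0 0 0 0 0 0 0" --pt "0 0 0 0 0 0 0" --pt "0 0 0 0 0 0 0"

```text
time_s: 19.87
tcp_pos: [0.5404, 0.0652, 0.1192]
ee_rot: [[-0.992, -0.124, -0.002], [-0.124, 0.992, -0.0], [0.002, -0.0, -1.0]]
wrist_force: [1.0, -0.9, -1.1]
gripper_width: 0.308
gripper_force: 0.0
```

>>> drive_tool --pt "0 0 0 -15 0 0 0" --pt "0 0 0 -15 0 0 0" --pt "0 0 0 -6 0 0 0" --pt "0 0 0 0 0 0 0" --pt "0 0 0 0 0 0 0"

```text
time_s: 20.28
tcp_pos: [0.5409, 0.0654, 0.0837]
ee_rot: [[-0.992, -0.125, -0.001], [-0.125, 0.992, -0.001], [0.001, -0.001, -1.0]]
wrist_force: [0.0, 0.3, -0.0]
gripper_width: 0.017
gripper_force: 0.0
```

>>> drive_tool --pt "0 0 0 -0.5 0 0 0" --pt "0 0 0 -0.5 0 0 0" --pt "0 0 0 0 0 0 0"

```text
time_s: 20.53
tcp_pos: [0.5416, 0.0657, 0.0834]
ee_rot: [[-0.992, -0.125, 0.001], [-0.125, 0.992, 0.0], [-0.001, 0.0, -1.0]]
wrist_force: [0.5, 0.2, 0.3]
gripper_width: 0.003
gripper_force: 0.0
```

```bash
python3 - <<'E'
from h import *
s=sense();print(s['tcp_pos'],s['gripper_width'])
c=capture('scene')
im=c['frame'][70:160,270:390]
cv2.imwrite('pics/scene4.png',cv2.resize(im,None,fx=6,fy=6,interpolation=cv2.INTER_CUBIC)[:,:,::-1])
E
```

```text
[0.54160048 0.06566278 0.08338   ] 0.0029362433293452206
```

View pics/scene4.png

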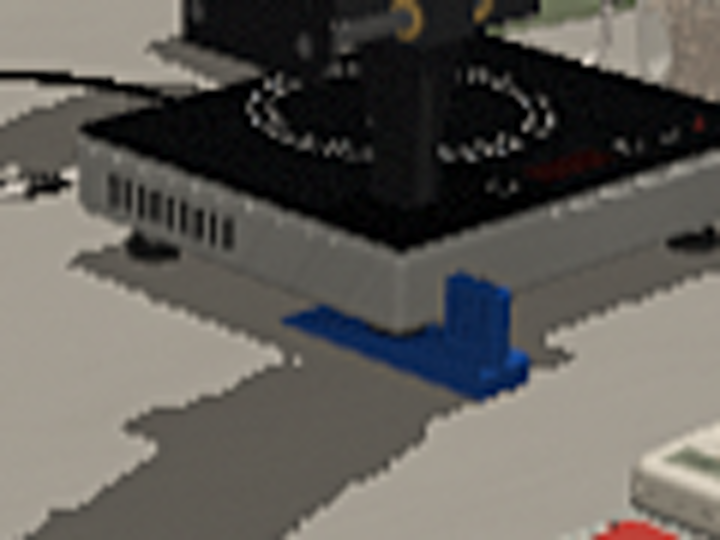

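The wedge stands under the foot (400,330), let go, and the closed fingers hover over the corner at (405,200). Now I'll lower them to press.

>>> drive_tool --pt "0 0 0 -1.5 0 0 0" --pt "0 0 0 -1.5 0 0 0" --pt "0 0 0 -1.5 0 0 0" --pt "0 0 0 0 0 0 0" --pt "0 0 0 0 0 0 0"

```text
time_s: 21.0
tcp_pos: [0.5412, 0.0655, 0.0781]
ee_rot: [[-0.992, -0.124, -0.0], [-0.124, 0.992, -0.0], [0.0, -0.0, -1.0]]
wrist_force: [0.5, 1.5, -0.1]
gripper_width: 0.007
gripper_force: 0.0
```

>>> drive_tool --pt "0 0 0 -0.7 0 0 0" --pt "0 0 0 0 0 0 0" --pt "0 0 0 0 0 0 0"

```text
time_s: 21.25
tcp_pos: [0.5413, 0.0655, 0.0776]
ee_rot: [[-0.992, -0.125, -0.0], [-0.125, 0.992, -0.0], [0.0, -0.0, -1.0]]
wrist_force: [0.1, -0.0, -0.1]
gripper_width: 0.006
gripper_force: 0.0
```

>>> drive_tool --pt "0 0 0 -0.6 0 0 0" --pt "0 0 0 0 0 0 0" --pt "0 0 0 0 0 0 0"

```text
time_s: 21.5
tcp_pos: [0.5414, 0.0656, 0.0774]
ee_rot: [[-0.992, -0.125, 0.0], [-0.125, 0.992, 0.0], [-0.0, 0.0, -1.0]]
wrist_force: [-1.0, -0.6, 4.4]
gripper_width: 0.012
gripper_force: 1.9
```

>>> drive_tool --pt "0 0 0 -0.2 0 0 0" --pt "0 0 0 0 0 0 0" --pt "0 0 0 0 0 0 0" --pt "0 0 0 0 0 0 0"

```text
time_s: 21.83
tcp_pos: [0.5414, 0.0656, 0.0774]
ee_rot: [[-0.992, -0.125, 0.0], [-0.125, 0.992, -0.0], [-0.0, -0.0, -1.0]]
wrist_force: [-1.9, 0.3, 6.3]
gripper_width: 0.003
gripper_force: 2.8
```

>>> drive_tool --pt "0 0 0 0 0 0 0" --pt "0 0 0 0 0 0 0"

```text
time_s: 22.0
tcp_pos: [0.5414, 0.0656, 0.0774]
ee_rot: [[-0.992, -0.125, 0.0], [-0.125, 0.992, -0.0], [-0.0, -0.0, -1.0]]
wrist_force: [-2.5, 0.0, 5.7]
gripper_width: 0.005
gripper_force: 2.8
```

6 N held with no dip (TCP stays at 77.4 mm). I'll lift off.

>>> drive_tool --pt "0 0 0 5 0 0 0" --pt "0 0 0 25 0 0 0" --pt "0 0 0 35 0 0 0" --pt "0 0 0 35 0 0 0" --pt "0 0 0 0 0 0 0"

```text
time_s: 22.42
tcp_pos: [0.5456, 0.0666, 0.1842]
ee_rot: [[-0.992, -0.126, 0.014], [-0.126, 0.992, 0.003], [-0.014, 0.002, -1.0]]
wrist_force: [0.7, 0.9, 1.0]
gripper_width: 0.004
gripper_force: 0.0
```

>>> drive_tool --pt "0 0 0 0 0 0 0" --pt "0 0 0 0 0 0 0" --pt "0 0 0 0 0 0 0"

```text
time_s: 22.67
tcp_pos: [0.5404, 0.0653, 0.1755]
ee_rot: [[-0.992, -0.124, -0.003], [-0.124, 0.992, -0.001], [0.003, -0.0, -1.0]]
wrist_force: [0.3, -0.7, -0.5]
gripper_width: 0.007
gripper_force: 0.0
```

```bash
python3 -c "
from station import *
print(sense()['tcp_pos']); print(finish_job())"
```

```text
[0.54044439 0.065293   0.17545526]
the job is handed in; nothing more can be done
None
```

The wedge was slid under the front left foot to about 5 N of push and let go there; a 6 N press above the foot showed no dip, and the job is handed in at about 23 s with no verdict returned.

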